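Put the yellow battery pack in the tambour store and roll it shut

TASK

Sanding is about to start: put the yellow battery pack away in the roll-top bench store, standing upright on the store's floor and set down rather than dropped, then roll the store's tambour door fully shut by its brass pull. Leave the red battery pack where it is.

Things in the scene. Friction and masses are not known exactly. Their poses are not given: they have to be found in the camera images.
- yellow_pack: Loose battery pack, yellow and black, upright, 0.3 to 0.65 kg. Black lower block 80 (x) by 50 (y) by 36 mm high with a yellow band; on it a yellow slide rail 66 by 38 mm, centred 4 mm towards +x, up to 55 mm, three copper contacts on its +x end. Origin: centre of its underside, z up. Grip it across its y.
- red_pack: The same battery pack in red and black, same size and frame; stays where it is.
- store: Fixed plywood roll-top, dark slats. Origin: centre of underside, on the bench; front (brass knob) to -x, z up. 356 deep (x), 290 wide (y), 238 mm high; side walls 15 thick. Cork floor at z 85, x -117 to 130, y -130 to 130. Front wall top z 162, x -121 to -133. Load from above behind it, pack near x -55, y 0. Door's track: circle about a y-axis line at x 0, z 60; fixed hood at the rear.
- tambour (a joint): Door angle about the track axis, rad: 0 fully shut (stop), 1.05 fully open (stop); starts at 0.9 to 1.04. Slats' outer face 159 mm from the axis. Leading edge at 42 deg + joint, pull at a = 50 deg + joint, above level front (90 = straight up); hood from 128 deg. So the pull point is at store x = -187 cos a, z = 60 + 187 sin a mm. Stays where left; takes 3 to 8 N at the pull.
- pull (a point): Grip point of the door's brass pull, a block at the middle of the leading slats: 22 mm wide (store's y), 28 mm along the track, standing 42 mm out of the slats (159 to 201 mm from the axis; this point at 187). Grip it across y from above or along the radius, then lead it on the arc to the front and down. Axes: parallel to the store's when the joint is 0, turning with the door.
There are look-alikes about, which are no part of the job. What is shaped like the yellow_pack but green or white is not meant.

How it is judged:
On the way:
1. the yellow pack stands upright on the store's floor, let go, the door still open (x of yellow_pack in the frame of store between -0.125 and 0.13 m and y of yellow_pack in the frame of store between -0.125 and 0.125 m and z of yellow_pack in the frame of store below 0.1 m and angle between yellow_pack's own z axis and vertical below 0.2 rad and contact force between the fingers and yellow_pack below 0.2 N and value of joint tambour above 0.5 rad), for 0.2 s.
At the end, for the whole second after the job is handed in: The tambour is shut (joint under 0.08 rad, about 13 mm at its edge), and the yellow pack stands still and upright (within 0.2 rad) on the floor inside the store (value of joint tambour below 0.08 rad and x of yellow_pack in the frame of store between -0.125 and 0.13 m and y of yellow_pack in the frame of store between -0.125 and 0.125 m and z of yellow_pack in the frame of store between 0.075 and 0.1 m and angle between yellow_pack's own z axis and vertical below 0.2 rad and linear speed of yellow_pack below 0.03 m/s); the robot touches nothing.
It fails at once if the red pack is pushed or moved more than 30 mm (distance of red_pack from where it was at the start of the episode above 0.03 m).
It fails at once if the yellow pack is dropped or thrown (falls free faster than 0.8 m/s, about 35 mm) (linear speed of yellow_pack above 0.8 m/s and contact force between the fingers and yellow_pack below 0.1 N).
It also fails if it takes over 51 s, if anything falls off the work surface, if the arm or the gripper's body presses on something with over 40 N, if the wrist force passes 120 N, or if a joint passes its speed limit or range.

ROBOT

A 7-joint arm with a two-finger parallel gripper is mounted at the origin on the work surface. World frame = base frame: x ahead of the robot, y to its left, z up, the work surface at z = 0. Lengths are in m, angles in rad, forces in N, time in s.
With the tool pointing down it reaches from about 0.4 to 0.85 m from the base axis. Payload 10.4 kg.
Tool frame: the origin (TCP) lies between the finger pads; the fingertips stand 14 mm ahead of it and the grasp point (between the pads) lies 5 mm behind it; z points along the fingers, y is the direction in which the jaws open and shut (so a half turn about z gives the same grasp; the last joint's range is limited). The gripper opens to 87 mm and grips with 3 to 60 N. Pads are 19 mm wide; open, the fingers measure 117 mm over their backs; the gripper's body (75 mm by 190 mm) begins 51 mm behind the grasp point.
Start: joints at [-1.317, 0.332, -0.065, 1.46, 0.022, 1.35, -0.088], TCP at [0.171, 0.601, 0.237] pointing down, gripper open.
Joint ranges: [-2.6, 2.6], [-0.5, 2.12], [-1.47, 1.34], [0.16, 2.42], [-1.27, 4.41], [0.06, 2.06], [-2.6, 2.6]. Speed limits (rad/s): [2.22, 2.22, 2.79, 2.79, 3.14, 3.14, 3.14].

INTERFACE

Orientations are given as a unit quaternion [x, y, z, w].
In Python, from bench import readout, camera, calibration, order gives the robot as it stands.
- The arm moves only by the tool apply_moves, never from a script. Its argument "deltas" is a list of rows, each an object with "translation": the shift along the world's x, y, z in m, a list of three; "turn": the turn, a rotation vector about the world's x, y, z in rad, a list of three; "hand": the finger opening in m, from 0 to 0.087. A call has 1 to 5 rows; each row shifts and turns the pose as measured when the row begins; what a row does not reach is not made up. A row lasts 1/10 s, in which the tool goes at most 50 mm and 8.59 degrees, less where a joint would pass 70% of its speed; a pose out of reach is approached as far as the arm can. A call with a gripper value outside its range is refused whole. The fingers move at their own pace and stop on an object; "newtons" is the grip in N (left out, the last holds). Time passes only in rows, so rows that do not move let the fingers close. It gives the time, the measured TCP pose, the force and the opening at its end, in the units of the state.
- readout.read_state(): the state, without advancing time (a new reading comes with each control period).
- camera(name): name is "side" or "top"; returns the picture (480x640x3 uint8, red, green, blue); there is no depth.
- calibration(name): a dict with "fx", "fy", "cx", "cy" (pixels), "extrinsics" (4x4, takes a point from world to camera coordinates). Camera axes: x right, y down, z forward; pixel columns grow to the right and rows downward; lengths in m; the calibration is good to about 2 mm. A picture is of the moment at which its call begins. calibration takes no time and is no camera call.
- order.close_job(): hands the job in, once; it reports no verdict.
The state is a dict: "time": time; "joint_positions": joint angles; "joint_vel": joint speeds; "joint_torque": joint torques, N m; "ee_pos": TCP position; "eef_rot": TCP orientation; "ft_force": force on the tool from outside, world axes, zero at the start; "torque": the same for the moment, N m; "width": finger opening in m.
Only numpy, scipy, OpenCV 4.12 (cv2) and the standard library are available. Lean on these libraries where they do the work, as an engineer would, in place of code of your own. Each camera call takes 0.05 s, during which the arm holds its last target. There are 200 camera calls.

## Working session

There is one attempt and no reset: what is moved stays moved. The work goes in short steps, Python scripts to look and compute and a tool call to move; the robot and the scene stay as the last step left them, time stands still between calls to the robot, and variables do not carry over. Pictures are saved under pics/ and viewed, about 8 in all and at most 12, crops included, and the job is handed in when it is done.

Besides the shell and the picture viewer there is one more tool, called after "Emit:" as name(argument=value, ...), one argument or row to a line, values as JSON. apply_moves: Moves the arm, as the interface text tells. Its arguments: {"type":"object","properties":{"deltas":{"type":"array","items":{"type":"object","properties":{"translation":{"type":"array","items":{"type":"number"}},"turn":{"type":"array","items":{"type":"number"}},"hand":{"type":"number"}}}},"newtons":{"type":"number"}},"required":["deltas"]}

```bash
mkdir -p pics; cat > h.py <<'E'
from bench import readout, camera, calibration, order
import numpy as np, cv2
def snap(n,f):
    im=camera(n); cv2.imwrite(f'pics/{f}.png',im[:,:,::-1]); return im
def ray(n,u,v):
    c=calibration(n);E=np.array(c['extrinsics']);R,t=E[:3,:3],E[:3,3]
    d=R.T@np.array([(u-c['cx'])/c['fx'],(v-c['cy'])/c['fy'],1]);return -R.T@t,d/np.linalg.norm(d)
def onz(n,u,v,z):
    o,d=ray(n,u,v);return o+d*(z-o[2])/d[2]
def tri(p,q):
    o1,d1=ray('side',*p);o2,d2=ray('top',*q)
    s=np.linalg.lstsq(np.c_[d1,-d2],o2-o1,rcond=None)[0]
    a,b=o1+s[0]*d1,o2+s[1]*d2;return (a+b)/2,np.linalg.norm(a-b)
def proj(n,P):
    c=calibration(n);E=np.array(c['extrinsics']);p=E[:3,:3]@np.array(P)+E[:3,3]
    return np.array([c['fx']*p[0]/p[2]+c['cx'],c['fy']*p[1]/p[2]+c['cy']])
E
python3 - <<'E'
from h import *
np.set_printoptions(precision=3,suppress=True)
for n in('side','top'):
    snap(n,n+'1');c=calibration(n);o,d=ray(n,320,240);print(n,c['fx'],o,d)
print(readout.read_state())
E
```

```text
side 513.1180387508609 [ 0.942 -0.147  1.313] [-0.305  0.012 -0.952]
top 466.1634986201074 [ 0.453 -0.159  1.043] [ 0.117  0.021 -0.993]
{'time': 0.1, 'joint_positions': array([-1.317,  0.333, -0.065,  1.461,  0.022,  1.35 , -0.088]), 'joint_vel': array([-0.002, -0.002,  0.001, -0.002, -0.   , -0.001,  0.002]), 'joint_torque': array([  0.002, -62.454,   0.024, -39.072,  -0.061,   0.037,   0.   ]), 'ee_pos': array([0.171, 0.601, 0.236]), 'eef_rot': array([ 0.138,  0.99 , -0.001, -0.   ]), 'ft_force': array([-0.074,  0.6  ,  0.068]), 'torque': array([-0.004,  0.002,  0.001]), 'width': 0.08697046908037356}
```

View pics/side1.png

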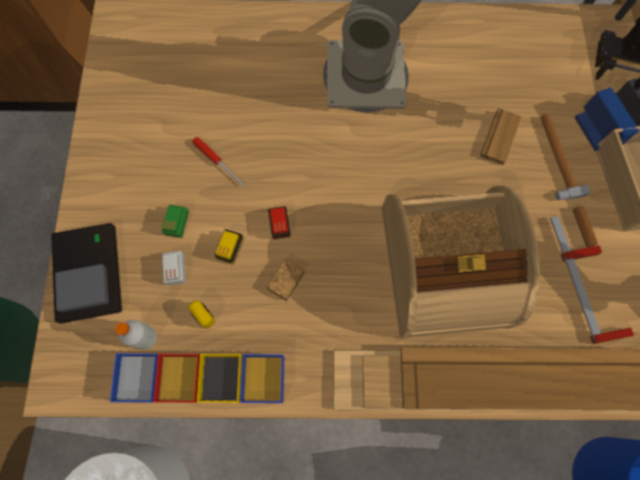

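View pics/top1.png

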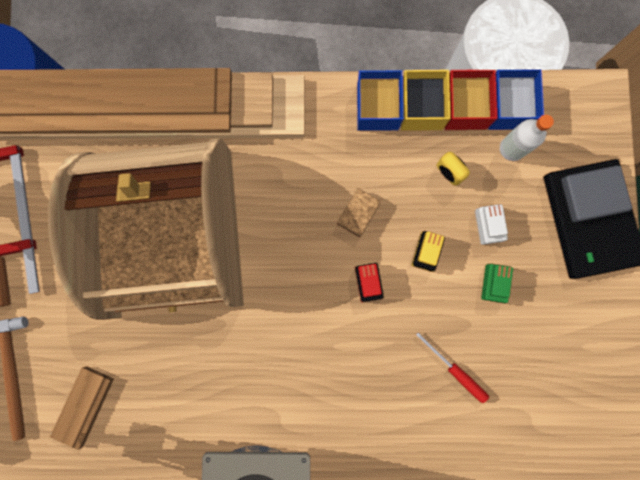

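Side view: yellow pack at (229,246), red at (280,222), store centred near (462,262), pull near (471,263). Top view: yellow pack at (429,250), red at (370,282), pull near (130,187), front wall near (155,290) facing the robot. I'll zoom in next.

```bash
python3 - <<'E'
from h import *
S=cv2.imread('pics/side1.png');T=cv2.imread('pics/top1.png')
def crop(I,x,y,w,h,k): return cv2.resize(I[y:y+h,x:x+w],None,fx=k,fy=k,interpolation=cv2.INTER_CUBIC)
a=np.hstack([crop(S,210,226,40,40,5),crop(T,409,230,40,40,5)]);b=np.hstack([crop(S,380,180,160,160,2.5),crop(T,45,130,200,200,2)])
a=cv2.copyMakeBorder(a,0,0,0,400,cv2.BORDER_CONSTANT);cv2.imwrite('pics/z1.png',np.vstack([a,b]))
for n,I in(('side',S),('top',T)):
    H=cv2.cvtColor(I,cv2.COLOR_BGR2HSV);m=cv2.inRange(H,(22,170,120),(34,255,255))
    c,_=cv2.findContours(m,0,2)
    for q in c:
        if cv2.contourArea(q)>80: print(n,cv2.minAreaRect(q),cv2.contourArea(q))
E
```

```text
side ((218.5, 378.0), (48.0, 43.0), 90.0) 1947.5
side ((200.96652221679688, 313.7565002441406), (30.42456817626953, 14.023347854614258), 52.4314079284668) 360.5
side ((226.65069580078125, 243.93150329589844), (15.683513641357422, 25.63201141357422), 20.556045532226562) 355.5
top ((453.1802978515625, 167.51637268066406), (30.216703414916992, 20.101789474487305), 50.19442367553711) 425.0
top ((425.5, 100.0), (58.0, 47.0), 90.0) 2426.0
```

View pics/z1.png

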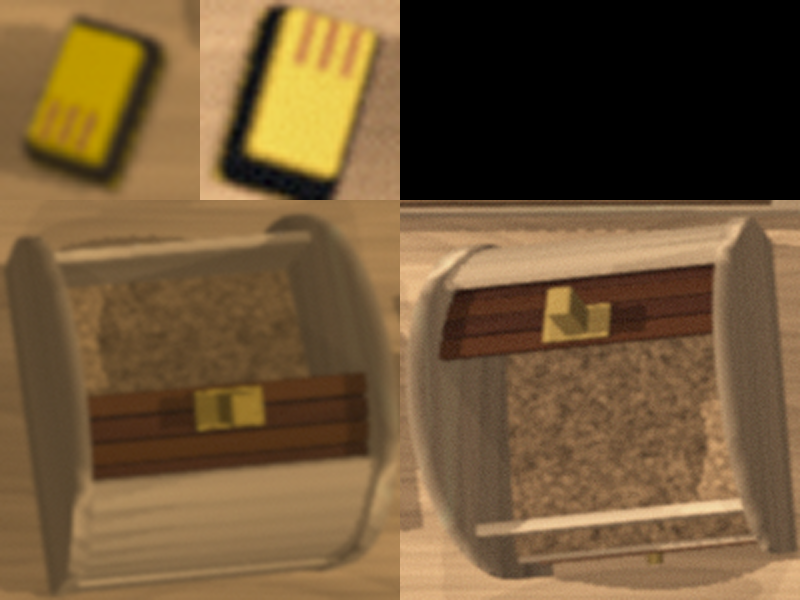

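```bash
python3 - <<'E'
from h import *
np.set_printoptions(precision=4,suppress=True)
s=np.array([[140.,38],[75,22],[27,140],[103,165]])/5+[210,226]
t=np.array([[48.,155],[138,180],[178,28],[85,10]])/5+[409,230]
P=[]
for a,b in zip(s,t):
    p,e=tri(a,b);P.append(p);print(p,e,onz('side',*a,.055)[:2],onz('top',*b,.055)[:2])
P=np.array(P);print('centre',P.mean(0));
for u,v in((0,3),(1,2),(0,1),(3,2)): d=P[v]-P[u];print(np.linalg.norm(d),np.arctan2(d[1],d[0]))
print('store front wall')
W=[]
for a,b in(((403.2,202),(215,282.5)),((504,194.8),(84,295))):
    p,e=tri(a,b);W.append(p);print(p,e,onz('side',*a,.162),onz('top',*b,.162))
d=W[1]-W[0];print(np.linalg.norm(d),'yaw',np.arctan2(-d[0],d[1]))
E
```

```text
[ 0.5241 -0.3449  0.0568] 0.002518169305709152 [ 0.5236 -0.3439] [ 0.5241 -0.3465]
[ 0.5139 -0.3814  0.0529] 0.006230288899940572 [ 0.5152 -0.3779] [ 0.5135 -0.3841]
[ 0.5784 -0.4006  0.0546] 0.004113691121028011 [ 0.5788 -0.3984] [ 0.5782 -0.4026]
[ 0.5878 -0.3636  0.0422] 0.004838226665813248 [ 0.5918 -0.359 ] [ 0.586  -0.3634]
centre [ 0.5511 -0.3726  0.0516]
0.06806543611202286 -0.2860009676777798
0.06725895782893919 -0.288977730637377
0.038145326975224825 -1.8414810891854243
0.04013711560024695 -1.8216208606014335
store front wall
[0.4754 0.0637 0.1595] 0.008199150169313031 [0.4755 0.0674 0.162 ] [0.4759 0.0589 0.162 ]
[0.4516 0.3156 0.153 ] 0.004065916007658326 [0.4545 0.314  0.162 ] [0.4522 0.3086 0.162 ]
0.2530567917052036 yaw 0.09418128995251857
```

```bash
python3 - <<'E'
from h import *
np.set_printoptions(precision=4,suppress=True)
print(tri((478,262),(128,181.5)),tri((466,264),(128,181.5)))
o=np.array([.591,.198,0]);y=.09
R=np.array([[np.cos(y),-np.sin(y),0],[np.sin(y),np.cos(y),0],[0,0,1]])
S=cv2.imread('pics/side1.png');T=cv2.imread('pics/top1.png');out=[]
for n,I,(x0,y0,w,k) in(('side',S,(380,180,160,2.5)),('top',T,(45,130,200,2))):
    J=cv2.resize(I[y0:y0+w,x0:x0+w],None,fx=k,fy=k,interpolation=cv2.INTER_CUBIC)
    def dot(P,c):
        u=(proj(n,o+R@np.array(P))-[x0,y0]+.5)*k;cv2.circle(J,tuple(int(v) for v in u),2,c,-1)
    for P in [(-.121,.13,.162),(-.121,-.13,.162),(-.133,.13,.162),(-.133,-.13,.162),(-.178,.145,0),(-.178,-.145,0),(.178,.145,0),(.178,-.145,0),(0,.145,.238),(0,-.145,.238)]: dot(P,(0,0,255))
    for P in[(-.117,.13,.085),(-.117,-.13,.085)]: dot(P,(255,0,0))
    for th,c in((.9,(0,255,0)),(1.04,(255,255,0))):
        a=np.radians(50)+th
        for yy in(-.011,.011):
            dot((-.201*np.cos(a),yy,.06+.201*np.sin(a)),c)
        a=np.radians(42)+th
        for yy in(-.13,.13):
            dot((-.159*np.cos(a),yy,.06+.159*np.sin(a)),c)
    out.append(J)
cv2.imwrite('pics/z2.png',np.hstack(out))
E
```

```text
(array([0.6498, 0.2008, 0.2481]), np.float64(0.010657951326676534)) (array([0.651 , 0.1866, 0.25  ]), np.float64(0.014319149704553351))
```

View pics/z2.png

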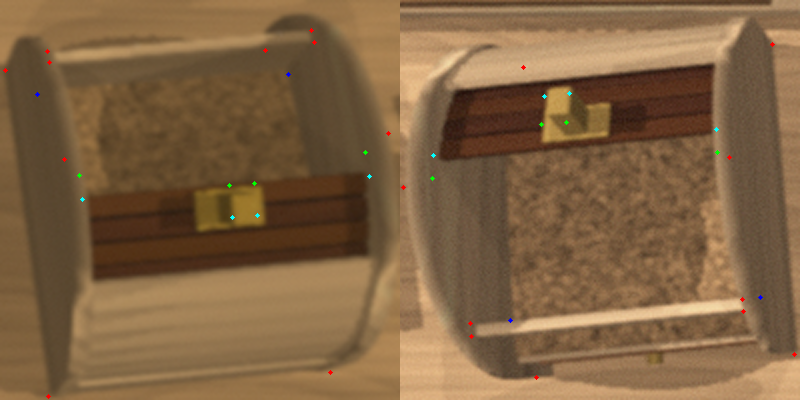

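Emit:
apply_moves(
  deltas=[
    {"translation": [0.03, -0.02, 0.034], "turn": [0, 0, 0], "hand": 0.087},
    {"translation": [0.03, -0.02, 0.034], "turn": [0, 0, 0], "hand": 0.087},
    {"translation": [0.03, -0.03, 0.026], "turn": [0, 0, 0], "hand": 0.087},
    {"translation": [0.03, -0.04, 0.0], "turn": [0, 0, 0], "hand": 0.087},
    {"translation": [0.03, -0.04, 0], "turn": [0, 0, 0], "hand": 0.087},
  ],
  newtons=25,
)

```text
time: 0.6
ee_pos: [0.3168, 0.4494, 0.3284]
eef_rot: [0.131, 0.991, -0.004, -0.002]
ft_force: [1.5, 0.7, -0.6]
width: 0.0872
```

Follows well. I'll continue towards the pack.

Emit:
apply_moves(
  deltas=[
    {"translation": [0.02, -0.045, 0.01], "turn": [0, 0, 0], "hand": 0.087},
    {"translation": [0.02, -0.045, 0.01], "turn": [0, 0, 0], "hand": 0.087},
    {"translation": [0.02, -0.045, 0], "turn": [0, 0, 0], "hand": 0.087},
    {"translation": [0.02, -0.045, 0.0], "turn": [0, 0, 0], "hand": 0.087},
    {"translation": [0.02, -0.045, 0], "turn": [0, 0, 0], "hand": 0.087},
  ],
)

```text
time: 1.1
ee_pos: [0.417, 0.2218, 0.3471]
eef_rot: [0.132, 0.991, -0.004, -0.002]
ft_force: [1.3, 0.6, 0.1]
width: 0.0868
```

Emit:
apply_moves(
  deltas=[
    {"translation": [0.015, -0.047, 0.0], "turn": [0, 0, 0], "hand": 0.087},
    {"translation": [0.015, -0.047, 0.0], "turn": [0, 0, 0], "hand": 0.087},
    {"translation": [0.015, -0.047, 0], "turn": [0, 0, 0], "hand": 0.087},
    {"translation": [0.015, -0.047, 0.0], "turn": [0, 0, 0], "hand": 0.087},
    {"translation": [0.015, -0.047, 0], "turn": [0, 0, 0], "hand": 0.087},
  ],
)

```text
time: 1.6
ee_pos: [0.4906, -0.017, 0.3464]
eef_rot: [0.132, 0.991, -0.004, -0.003]
ft_force: [1.5, -0.0, -0.2]
width: 0.0871
```

```bash
python3 -c "
from h import *
np.set_printoptions(precision=3,suppress=True)
s=readout.read_state();print(s['time'],s['joint_positions'],s['ee_pos'],s['eef_rot'])"
```

```text
1.6 [-0.607 -0.027  0.539  1.639  0.02   1.532  1.237] [ 0.491 -0.017  0.346] [ 0.132  0.991 -0.004 -0.003]
```

Emit:
apply_moves(
  deltas=[
    {"translation": [0.008, -0.045, -0.015], "turn": [0, 0, 0], "hand": 0.087},
    {"translation": [0.008, -0.045, -0.015], "turn": [0, 0, 0], "hand": 0.087},
    {"translation": [0.008, -0.045, -0.015], "turn": [0, 0, 0], "hand": 0.087},
    {"translation": [0.008, -0.045, -0.015], "turn": [0, 0, 0], "hand": 0.087},
    {"translation": [0.008, -0.045, -0.015], "turn": [0, 0, 0], "hand": 0.087},
  ],
)

```text
time: 2.1
ee_pos: [0.5315, -0.2514, 0.2707]
eef_rot: [0.131, 0.991, -0.003, -0.0]
ft_force: [1.3, 0.2, 0.4]
width: 0.0869
```

Emit:
apply_moves(
  deltas=[
    {"translation": [0.006, -0.045, -0.02], "turn": [0, 0, 0], "hand": 0.087},
    {"translation": [0.006, -0.045, -0.02], "turn": [0, 0, 0], "hand": 0.087},
    {"translation": [0.004, -0.035, -0.03], "turn": [0, 0, 0], "hand": 0.087},
    {"translation": [0, 0, -0.04], "turn": [0, 0, 0], "hand": 0.087},
  ],
)

```text
time: 2.5
ee_pos: [0.5461, -0.3863, 0.1592]
eef_rot: [0.133, 0.991, -0.006, 0.001]
ft_force: [-0.7, 0.5, -0.5]
width: 0.0872
```

```bash
python3 -c "
from h import *
np.set_printoptions(precision=4,suppress=True)
s=readout.read_state();print(s['time'],s['joint_positions'],s['ee_pos'],s['eef_rot'])
S=snap('side','s2');T=snap('top','t2')
def crop(I,x,y,w,h,k): return cv2.resize(I[y:y+h,x:x+w,::-1],None,fx=k,fy=k,interpolation=cv2.INTER_CUBIC)
cv2.imwrite('pics/z3.png',np.hstack([crop(S,180,190,100,100,4),crop(T,380,200,100,100,4)]))"
```

```text
2.5 [ 0.0225  0.5611  0.7451  1.4713 -0.3805  1.2519  2.1105] [ 0.5461 -0.3863  0.1592] [ 0.1334  0.991  -0.0058  0.0011]
```

View pics/z3.png

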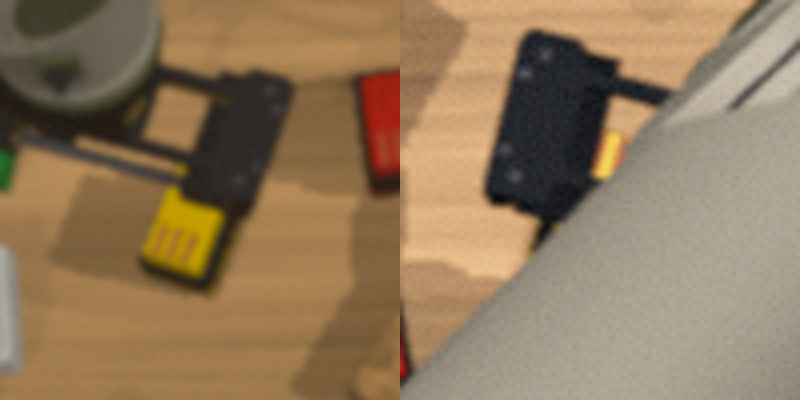

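The side view shows the jaws parallel to the pack, straddling it slightly off towards -y; red is well clear at the right. I'll correct y and descend.

Emit:
apply_moves(
  deltas=[
    {"translation": [0.001, 0.015, -0.025], "turn": [0, 0, 0], "hand": 0.087},
    {"translation": [0, 0, -0.035], "turn": [0, 0, 0], "hand": 0.087},
    {"translation": [0, 0, -0.025], "turn": [0, 0, 0], "hand": 0.087},
  ],
)

```text
time: 2.9
ee_pos: [0.5497, -0.3629, 0.0743]
eef_rot: [0.13, 0.991, -0.003, 0.0]
ft_force: [-0.3, 0.4, 0.7]
width: 0.087
```

Emit:
apply_moves(
  deltas=[
    {"translation": [-0.003, -0.008, -0.01], "turn": [0, 0, 0], "hand": 0.087},
    {"translation": [0, 0, -0.015], "turn": [0, 0, 0], "hand": 0.087},
    {"translation": [0, 0, -0.012], "turn": [0, 0, 0], "hand": 0.087},
  ],
)

```text
time: 3.2
ee_pos: [0.5494, -0.369, 0.0389]
eef_rot: [0.128, 0.992, -0.002, 0.002]
ft_force: [0.1, -0.3, 0.1]
width: 0.0871
```

Emit:
apply_moves(
  deltas=[
    {"translation": [-0.002, -0.002, -0.006], "turn": [0, 0, 0], "hand": 0.087},
    {"translation": [0, 0, -0.003], "turn": [0, 0, 0], "hand": 0.087},
  ],
)

```text
time: 3.4
ee_pos: [0.5476, -0.3712, 0.0297]
eef_rot: [0.128, 0.992, -0.002, 0.002]
ft_force: [-0.0, 0.9, 0.3]
width: 0.0872
```

Emit:
apply_moves(
  deltas=[
    {"translation": [0, 0, 0], "turn": [0, 0, 0], "hand": 0.035},
    {"translation": [0, 0, 0], "turn": [0, 0, 0], "hand": 0.035},
    {"translation": [0, 0, 0], "turn": [0, 0, 0], "hand": 0.035},
    {"translation": [0, 0, 0], "turn": [0, 0, 0], "hand": 0.035},
    {"translation": [0, 0, 0], "turn": [0, 0, 0], "hand": 0.035},
  ],
  newtons=30,
)

```text
time: 3.9
ee_pos: [0.5485, -0.372, 0.0316]
eef_rot: [0.128, 0.992, -0.003, 0.003]
ft_force: [1.0, -3.1, -0.7]
width: 0.0546
```

Emit:
apply_moves(
  deltas=[
    {"translation": [0, 0, 0], "turn": [0, 0, 0], "hand": 0.035},
    {"translation": [0, 0, 0], "turn": [0, 0, 0], "hand": 0.035},
  ],
)

```text
time: 4.1
ee_pos: [0.5484, -0.3722, 0.0317]
eef_rot: [0.128, 0.992, -0.003, 0.003]
ft_force: [0.5, 0.2, -1.7]
width: 0.0497
```

Emit:
apply_moves(
  deltas=[
    {"translation": [0, 0, 0.02], "turn": [0, 0, 0], "hand": 0.035},
    {"translation": [0, 0, 0.03], "turn": [0, 0, 0], "hand": 0.035},
    {"translation": [0, 0, 0.03], "turn": [0, 0, 0], "hand": 0.035},
  ],
)

```text
time: 4.4
ee_pos: [0.5447, -0.3688, 0.1071]
eef_rot: [0.128, 0.992, -0.0, -0.003]
ft_force: [0.1, -0.3, -3.7]
width: 0.05
```

Emit:
apply_moves(
  deltas=[
    {"translation": [-0.005, 0.01, 0.045], "turn": [0, 0, 0.0], "hand": 0.035},
    {"translation": [-0.005, 0.02, 0.045], "turn": [0, 0, 0.05], "hand": 0.035},
    {"translation": [-0.005, 0.025, 0.04], "turn": [0, 0, 0.05], "hand": 0.035},
    {"translation": [-0.005, 0.03, 0.04], "turn": [0, 0, 0.05], "hand": 0.035},
    {"translation": [-0.005, 0.03, 0.035], "turn": [0, 0, 0.05], "hand": 0.035},
  ],
)

```text
time: 4.9
ee_pos: [0.514, -0.2533, 0.3135]
eef_rot: [0.028, 1.0, -0.001, -0.008]
ft_force: [0.9, 0.5, -4.2]
width: 0.0499
```

Emit:
apply_moves(
  deltas=[
    {"translation": [0, 0.04, 0.02], "turn": [0, 0, 0.05], "hand": 0.035},
    {"translation": [0, 0.04, 0.01], "turn": [0, 0, 0.05], "hand": 0.035},
    {"translation": [0, 0.04, 0], "turn": [0, 0, 0.05], "hand": 0.035},
    {"translation": [0, 0.04, 0], "turn": [0, 0, 0], "hand": 0.035},
    {"translation": [0, 0.04, 0], "turn": [0, 0, 0], "hand": 0.035},
  ],
)

```text
time: 5.4
ee_pos: [0.5112, -0.0488, 0.3492]
eef_rot: [-0.048, 0.999, -0.001, -0.005]
ft_force: [1.1, -0.3, -4.3]
width: 0.05
```

Emit:
apply_moves(
  deltas=[
    {"translation": [0.006, 0.045, 0], "turn": [0, 0, 0], "hand": 0.035},
    {"translation": [0.006, 0.045, 0], "turn": [0, 0, 0], "hand": 0.035},
    {"translation": [0.006, 0.045, 0], "turn": [0, 0, 0], "hand": 0.035},
    {"translation": [0.006, 0.045, 0], "turn": [0, 0, 0], "hand": 0.035},
    {"translation": [0.003, 0.03, 0], "turn": [0, 0, 0], "hand": 0.035},
  ],
)

```text
time: 5.9
ee_pos: [0.5346, 0.1709, 0.3469]
eef_rot: [-0.049, 0.999, 0.0, -0.007]
ft_force: [0.4, -0.5, -5.5]
width: 0.0497
```

Emit:
apply_moves(
  deltas=[
    {"translation": [0, 0.01, -0.01], "turn": [0, 0, 0], "hand": 0.035},
    {"translation": [0, 0, -0.01], "turn": [0, 0, 0], "hand": 0.035},
  ],
)

```text
time: 6.1
ee_pos: [0.5334, 0.1867, 0.325]
eef_rot: [-0.053, 0.999, 0.0, -0.008]
ft_force: [-0.9, -1.0, -5.2]
width: 0.0499
```

```bash
python3 -c "
from h import *
np.set_printoptions(precision=4,suppress=True)
s=readout.read_state();print(s['time'],s['joint_positions'],s['ee_pos'],s['eef_rot'])
S=snap('side','s3');T=snap('top','t3')
def crop(I,x,y,w,h,k): return cv2.resize(I[y:y+h,x:x+w,::-1],None,fx=k,fy=k,interpolation=cv2.INTER_CUBIC)
cv2.imwrite('pics/z4.png',np.hstack([crop(S,340,140,200,200,2),crop(T,45,130,200,200,2)]))"
```

```text
6.1 [-0.773   0.1786  0.4196  1.4864 -0.0777  1.5074  1.3228] [0.5334 0.1867 0.325 ] [-0.0526  0.9986  0.0001 -0.0081]
```

View pics/z4.png

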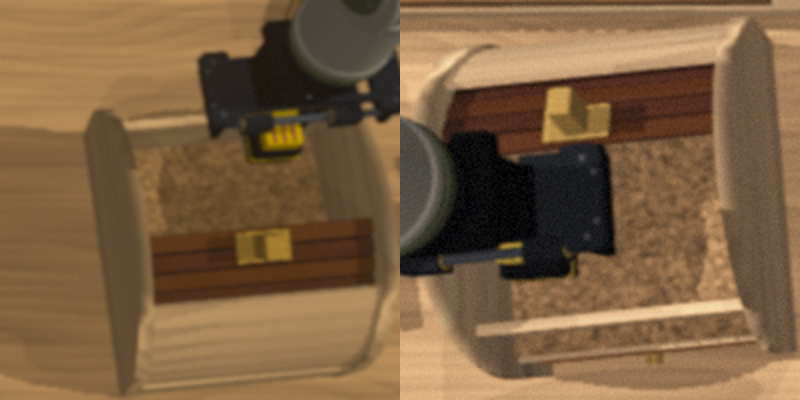

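The pack hangs level above the opening, contacts towards the rear, clear of the walls and the pull. I'll lower it.

Emit:
apply_moves(
  deltas=[
    {"translation": [0.002, 0.005, -0.04], "turn": [0, 0, 0], "hand": 0.035},
    {"translation": [0, 0, -0.04], "turn": [0, 0, 0], "hand": 0.035},
    {"translation": [0, 0, -0.035], "turn": [0, 0, 0], "hand": 0.035},
    {"translation": [0, 0, -0.02], "turn": [0, 0, 0], "hand": 0.035},
  ],
)

```text
time: 6.6
ee_pos: [0.5378, 0.1805, 0.1898]
eef_rot: [-0.046, 0.999, 0.0, -0.005]
ft_force: [0.0, 0.2, -3.3]
width: 0.0497
```

Emit:
apply_moves(
  deltas=[
    {"translation": [-0.002, 0.009, -0.02], "turn": [0, 0, 0], "hand": 0.035},
    {"translation": [0, 0, -0.02], "turn": [0, 0, 0], "hand": 0.035},
    {"translation": [0, 0, -0.012], "turn": [0, 0, 0], "hand": 0.035},
    {"translation": [0, 0, 0], "turn": [0, 0, 0], "hand": 0.035},
  ],
)

```text
time: 7.0
ee_pos: [0.5354, 0.1803, 0.1344]
eef_rot: [-0.04, 0.999, -0.001, -0.006]
ft_force: [0.8, -1.1, -3.5]
width: 0.0501
```

Emit:
apply_moves(
  deltas=[
    {"translation": [0, 0.008, -0.006], "turn": [0, 0, 0], "hand": 0.035},
    {"translation": [0, 0, -0.006], "turn": [0, 0, 0], "hand": 0.035},
    {"translation": [0, 0, -0.003], "turn": [0, 0, 0], "hand": 0.035},
  ],
)

```text
time: 7.3
ee_pos: [0.5373, 0.1878, 0.1214]
eef_rot: [-0.039, 0.999, -0.001, -0.004]
ft_force: [0.5, -0.3, -4.0]
width: 0.0504
```

Emit:
apply_moves(
  deltas=[
    {"translation": [0, 0, -0.003], "turn": [0, 0, 0], "hand": 0.035},
  ],
)

```text
time: 7.4
ee_pos: [0.5376, 0.1881, 0.1186]
eef_rot: [-0.039, 0.999, -0.0, -0.004]
ft_force: [-0.5, 0.3, -3.8]
width: 0.05
```

Emit:
apply_moves(
  deltas=[
    {"translation": [0, 0, -0.003], "turn": [0, 0, 0], "hand": 0.035},
    {"translation": [0, 0, -0.002], "turn": [0, 0, 0], "hand": 0.035},
  ],
)

```text
time: 7.6
ee_pos: [0.5378, 0.1883, 0.1163]
eef_rot: [-0.039, 0.999, 0.0, -0.004]
ft_force: [-14.8, -4.0, 28.7]
width: 0.0499
```

Firm floor contact at the expected height (TCP z 0.116, predicted 0.117). I'll ease off and release.

Emit:
apply_moves(
  deltas=[
    {"translation": [0, 0, 0.001], "turn": [0, 0, 0], "hand": 0.035},
  ],
)

```text
time: 7.7
ee_pos: [0.538, 0.1882, 0.1181]
eef_rot: [-0.039, 0.999, 0.0, -0.004]
ft_force: [0.2, -0.2, -4.6]
width: 0.0499
```

Emit:
apply_moves(
  deltas=[
    {"translation": [0, 0, 0], "turn": [0, 0, 0], "hand": 0.06},
    {"translation": [0, 0, 0], "turn": [0, 0, 0], "hand": 0.08},
    {"translation": [0, 0, 0], "turn": [0, 0, 0], "hand": 0.08},
    {"translation": [0, 0, 0], "turn": [0, 0, 0], "hand": 0.08},
    {"translation": [0, 0, 0], "turn": [0, 0, 0], "hand": 0.08},
  ],
)

```text
time: 8.2
ee_pos: [0.5396, 0.1889, 0.1195]
eef_rot: [-0.039, 0.999, 0.001, -0.002]
ft_force: [-1.3, 0.9, -0.3]
width: 0.0782
```

Released with no load left. I'll rise straight up.

Emit:
apply_moves(
  deltas=[
    {"translation": [0, 0, 0.015], "turn": [0, 0, 0], "hand": 0.08},
    {"translation": [0, 0, 0.03], "turn": [0, 0, 0], "hand": 0.08},
    {"translation": [0, 0, 0.04], "turn": [0, 0, 0], "hand": 0.08},
    {"translation": [0, 0, 0.045], "turn": [0, 0, 0], "hand": 0.08},
    {"translation": [0, 0, 0.045], "turn": [0, 0, 0], "hand": 0.08},
  ],
)

```text
time: 8.7
ee_pos: [0.5356, 0.1868, 0.2981]
eef_rot: [-0.038, 0.999, -0.001, -0.006]
ft_force: [0.3, 0.9, 0.7]
width: 0.0802
```

Emit:
apply_moves(
  deltas=[
    {"translation": [-0.025, 0.01, 0.03], "turn": [0, 0, 0], "hand": 0.08},
    {"translation": [-0.04, 0.01, 0.02], "turn": [0, 0, 0], "hand": 0.08},
    {"translation": [-0.04, 0.01, 0], "turn": [0, 0, 0], "hand": 0.08},
  ],
)

```text
time: 9.0
ee_pos: [0.4327, 0.2144, 0.3597]
eef_rot: [-0.034, 0.999, 0.001, -0.0]
ft_force: [0.1, 0.5, 0.0]
width: 0.0802
```

```bash
python3 -c "
from h import *
np.set_printoptions(precision=4,suppress=True)
s=readout.read_state();print(s['time'],s['joint_positions'],s['ee_pos'],s['eef_rot'])
S=snap('side','s4');T=snap('top','t4')
def crop(I,x,y,w,h,k): return cv2.resize(I[y:y+h,x:x+w,::-1],None,fx=k,fy=k,interpolation=cv2.INTER_CUBIC)
cv2.imwrite('pics/z5.png',np.hstack([crop(S,380,180,160,160,2.5),crop(T,45,130,200,200,2)]))"
```

```text
9.0 [-0.9042 -0.0399  0.341   1.626   0.0121  1.5532  1.0751] [0.4327 0.2144 0.3597] [-0.034   0.9994  0.0005 -0.0003]
```

View pics/z5.png

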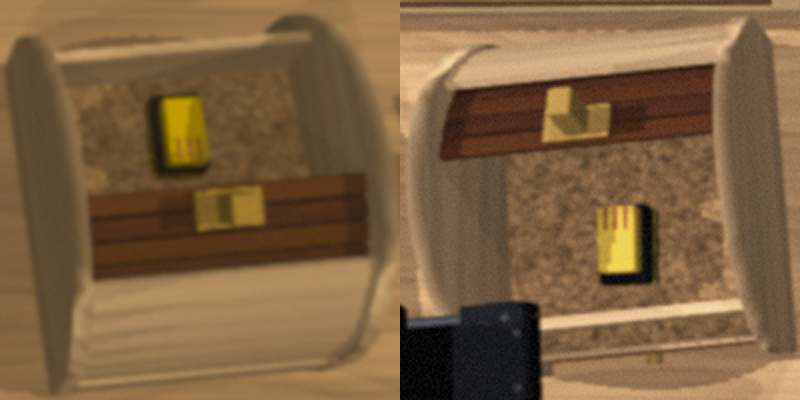

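```bash
python3 -c "
from h import *
np.set_printoptions(precision=4,suppress=True)
print('plate -y edge',onz('side',458,264,.212),onz('top',150,190,.212))
print('plate +y edge',onz('top',116.5,200,.212))
print('outer -y/+y',onz('side',472.8,262,.248),onz('side',486,262,.248))
print('outer -y/+y',onz('top',137.5,181,.248),onz('top',120.5,181,.248))
for a,b in(((472.8,270.5),(137,174.5)),((486,270),(121,174)),((472.8,255),(137,185)),((486,254.5),(121,186))): print(tri(a,b))
"
```

```text
plate -y edge [0.6432 0.1732 0.212 ] [0.6433 0.1699 0.212 ]
plate +y edge [0.625  0.2309 0.212 ]
outer -y/+y [0.6483 0.1951 0.248 ] [0.6481 0.2236 0.248 ]
outer -y/+y [0.6512 0.1783 0.248 ] [0.6514 0.2084 0.248 ]
(array([0.6656, 0.1913, 0.2356]), np.float64(0.011807915697467093))
(array([0.6655, 0.2185, 0.2397]), np.float64(0.012152406290613886))
(array([0.6395, 0.1821, 0.2633]), np.float64(0.018164084362851628))
(array([0.6381, 0.2107, 0.2621]), np.float64(0.018549395977741145))
```

Pack stands upright on the floor, near (183,132) in the side crop and (622,243) in the top crop, and the door is still open. The pull comes out at world y≈0.202, x≈0.646, joint ≈1.0. The outer-end estimates from the two views differ by about 15 mm in y, and their mean matches the model. Next I'll go above the pull.

Emit:
apply_moves(
  deltas=[
    {"translation": [0.045, -0.002, 0], "turn": [0, 0, 0.01], "hand": 0.08},
    {"translation": [0.045, -0.003, 0], "turn": [0, 0, 0.01], "hand": 0.08},
    {"translation": [0.045, -0.003, 0], "turn": [0, 0, 0], "hand": 0.08},
    {"translation": [0.045, -0.003, 0], "turn": [0, 0, 0], "hand": 0.08},
    {"translation": [0.02, 0, -0.01], "turn": [0, 0, 0], "hand": 0.08},
  ],
)

```text
time: 9.6
ee_pos: [0.633, 0.2056, 0.3563]
eef_rot: [-0.053, 0.999, 0.004, 0.002]
ft_force: [-0.4, -0.5, 0.3]
width: 0.0802
```

Emit:
apply_moves(
  deltas=[
    {"translation": [0, 0, 0], "turn": [0, 0, 0], "hand": 0.08},
  ],
)

```text
time: 9.7
ee_pos: [0.6347, 0.2043, 0.3542]
eef_rot: [-0.052, 0.999, 0.003, 0.001]
ft_force: [-0.1, -0.0, 0.0]
width: 0.0799
```

Emit:
apply_moves(
  deltas=[
    {"translation": [0.01, -0.002, -0.035], "turn": [0, 0, 0], "hand": 0.08},
    {"translation": [0, 0, -0.035], "turn": [0, 0, 0], "hand": 0.08},
    {"translation": [0, 0, -0.015], "turn": [0, 0, 0], "hand": 0.08},
  ],
)

```text
time: 10.0
ee_pos: [0.646, 0.2013, 0.272]
eef_rot: [-0.051, 0.999, 0.003, 0.005]
ft_force: [-0.4, 1.0, -0.6]
width: 0.0806
```

```bash
python3 -c "
from h import *
s=readout.read_state();print(s['time'],s['ee_pos'],s['ft_force'])
S=snap('side','s5');T=snap('top','t5')
def crop(I,x,y,w,h,k): return cv2.resize(I[y:y+h,x:x+w,::-1],None,fx=k,fy=k,interpolation=cv2.INTER_CUBIC)
cv2.imwrite('pics/z6.png',np.hstack([crop(S,420,200,100,100,4),crop(T,85,130,100,100,4)]))"
```

```text
10.0 [0.64595675 0.20128703 0.27203183] [-0.41784577  0.95059908 -0.6265684 ]
```

View pics/z6.png

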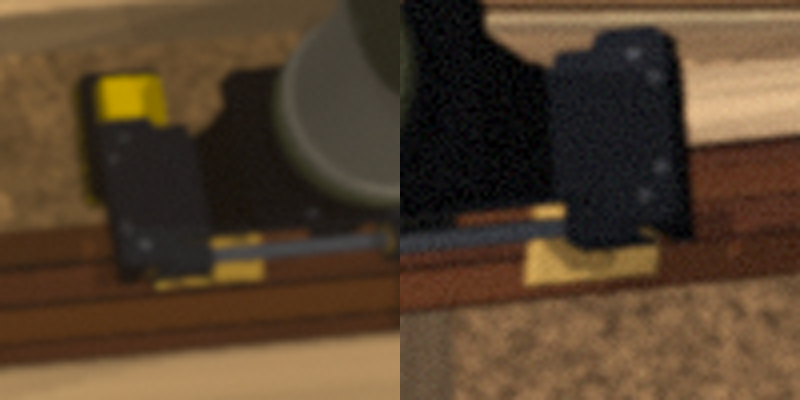

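Jaws sit above the pull, with brass showing between and under the fingers in both views. Descending and gripping.

Emit:
apply_moves(
  deltas=[
    {"translation": [0, 0, -0.012], "turn": [0, 0, 0], "hand": 0.08},
    {"translation": [0, 0, -0.012], "turn": [0, 0, 0], "hand": 0.08},
    {"translation": [0, 0, -0.008], "turn": [0, 0, 0], "hand": 0.08},
  ],
)

```text
time: 10.4
ee_pos: [0.6464, 0.202, 0.244]
eef_rot: [-0.051, 0.999, 0.004, 0.007]
ft_force: [1.0, 0.1, -0.4]
width: 0.08
```

Emit:
apply_moves(
  deltas=[
    {"translation": [0, 0, 0], "turn": [0, 0, 0], "hand": 0.06},
    {"translation": [0, 0, 0], "turn": [0, 0, 0], "hand": 0.04},
    {"translation": [0, 0, 0], "turn": [0, 0, 0], "hand": 0.01},
    {"translation": [0, 0, 0], "turn": [0, 0, 0], "hand": 0.01},
    {"translation": [0, 0, 0], "turn": [0, 0, 0], "hand": 0.01},
  ],
  newtons=20,
)

```text
time: 10.9
ee_pos: [0.6465, 0.2022, 0.2446]
eef_rot: [-0.051, 0.999, 0.004, 0.008]
ft_force: [-0.6, -0.4, -0.1]
width: 0.0479
```

Emit:
apply_moves(
  deltas=[
    {"translation": [0, 0, 0], "turn": [0, 0, 0], "hand": 0.01},
    {"translation": [0, 0, 0], "turn": [0, 0, 0], "hand": 0.01},
    {"translation": [0, 0, 0], "turn": [0, 0, 0], "hand": 0.01},
    {"translation": [0, 0, 0], "turn": [0, 0, 0], "hand": 0.01},
    {"translation": [0, 0, 0], "turn": [0, 0, 0], "hand": 0.01},
  ],
)

```text
time: 11.4
ee_pos: [0.647, 0.2003, 0.245]
eef_rot: [-0.051, 0.999, 0.003, 0.008]
ft_force: [-0.7, 1.8, 0.7]
width: 0.0218
```

Emit:
apply_moves(
  deltas=[
    {"translation": [0, 0, 0], "turn": [0, 0, 0], "hand": 0.035},
    {"translation": [0, 0, 0], "turn": [0, 0, 0], "hand": 0.035},
    {"translation": [0, 0.001, -0.007], "turn": [0, 0, 0], "hand": 0.035},
    {"translation": [0, 0, -0.002], "turn": [0, 0, 0], "hand": 0.035},
    {"translation": [0, 0, 0], "turn": [0, 0, 0], "hand": 0.01},
  ],
)

```text
time: 11.9
ee_pos: [0.6467, 0.2029, 0.235]
eef_rot: [-0.051, 0.999, 0.004, 0.008]
ft_force: [-0.0, -0.1, 0.1]
width: 0.0318
```

Emit:
apply_moves(
  deltas=[
    {"translation": [0, 0, 0], "turn": [0, 0, 0], "hand": 0.01},
    {"translation": [0, 0, 0], "turn": [0, 0, 0], "hand": 0.01},
    {"translation": [0, 0, 0], "turn": [0, 0, 0], "hand": 0.01},
  ],
)

```text
time: 12.2
ee_pos: [0.6469, 0.2003, 0.2347]
eef_rot: [-0.05, 0.999, 0.002, 0.007]
ft_force: [-0.2, 2.9, -1.1]
width: 0.0219
```

```bash
python3 -c "
import numpy as np
# TCP arc: start radius/angle from measured TCP; tool tilt moves half as fast as door
c=np.array([.591,.198]);u=np.array([np.cos(.09),np.sin(.09)])
for j in np.arange(1.0,-.01,-.1):
    a=np.radians(50)+j;p=np.r_[c-u*.187*np.cos(a),.06+.187*np.sin(a)];print(round(j,2),p.round(4))
"
```

```text
1.0 [0.6464 0.203  0.2385]
0.9 [0.6283 0.2014 0.2432]
0.8 [0.6099 0.1997 0.246 ]
0.7 [0.5913 0.198  0.247 ]
0.6 [0.5728 0.1964 0.2461]
0.5 [0.5543 0.1947 0.2433]
0.4 [0.5363 0.1931 0.2388]
0.3 [0.5188 0.1915 0.2324]
0.2 [0.502  0.19   0.2243]
0.1 [0.4861 0.1885 0.2145]
0.0 [0.4713 0.1872 0.2033]
```

Emit:
apply_moves(
  deltas=[
    {"translation": [-0.009, -0.001, 0.0025], "turn": [0.002, -0.03, 0], "hand": 0.01},
    {"translation": [-0.009, -0.001, 0.002], "turn": [0.003, -0.035, 0], "hand": 0.01},
    {"translation": [-0.009, -0.001, 0.0015], "turn": [0.003, -0.035, 0], "hand": 0.01},
    {"translation": [-0.009, -0.001, 0.001], "turn": [0.003, -0.035, 0], "hand": 0.01},
  ],
)

```text
time: 12.6
ee_pos: [0.6153, 0.1973, 0.2415]
eef_rot: [-0.05, 0.995, 0.005, 0.082]
ft_force: [6.7, -1.4, -3.1]
width: 0.0217
```

Emit:
apply_moves(
  deltas=[
    {"translation": [-0.015, -0.0015, 0.001], "turn": [0.005, -0.05, 0], "hand": 0.01},
    {"translation": [-0.015, -0.0015, 0.0005], "turn": [0.005, -0.05, 0], "hand": 0.01},
    {"translation": [-0.015, -0.0015, 0], "turn": [0.005, -0.05, 0], "hand": 0.01},
    {"translation": [-0.015, -0.0015, -0.001], "turn": [0.005, -0.05, 0], "hand": 0.01},
    {"translation": [-0.015, -0.0015, -0.003], "turn": [0.004, -0.04, 0], "hand": 0.01},
  ],
)

```text
time: 13.1
ee_pos: [0.5401, 0.1898, 0.2364]
eef_rot: [-0.05, 0.977, 0.011, 0.209]
ft_force: [10.6, -0.5, -11.3]
width: 0.0217
```

Emit:
apply_moves(
  deltas=[
    {"translation": [-0.012, -0.001, -0.005], "turn": [0.004, -0.04, 0], "hand": 0.01},
    {"translation": [-0.012, -0.001, -0.005], "turn": [0.004, -0.04, 0], "hand": 0.01},
    {"translation": [-0.012, -0.001, -0.006], "turn": [0.004, -0.04, 0], "hand": 0.01},
  ],
)

```text
time: 13.4
ee_pos: [0.5047, 0.1863, 0.2221]
eef_rot: [-0.049, 0.961, 0.016, 0.273]
ft_force: [12.4, -0.5, -11.5]
width: 0.0218
```

Emit:
apply_moves(
  deltas=[
    {"translation": [-0.011, -0.001, -0.008], "turn": [0.004, -0.04, 0], "hand": 0.01},
    {"translation": [-0.01, -0.001, -0.007], "turn": [0.004, -0.04, 0], "hand": 0.01},
    {"translation": [-0.01, -0.001, -0.008], "turn": [0.004, -0.04, 0], "hand": 0.01},
  ],
)

```text
time: 13.7
ee_pos: [0.4749, 0.1833, 0.2021]
eef_rot: [-0.047, 0.941, 0.021, 0.336]
ft_force: [15.5, 1.7, -10.2]
width: 0.0219
```

Emit:
apply_moves(
  deltas=[
    {"translation": [-0.005, 0, -0.004], "turn": [0, 0, 0], "hand": 0.01},
  ],
)

```text
time: 13.8
ee_pos: [0.47, 0.1829, 0.1986]
eef_rot: [-0.047, 0.94, 0.021, 0.337]
ft_force: [24.9, -1.6, -2.4]
width: 0.0216
```

Emit:
apply_moves(
  deltas=[
    {"translation": [-0.003, 0, -0.003], "turn": [0, 0, 0], "hand": 0.01},
  ],
)

```text
time: 13.9
ee_pos: [0.469, 0.1828, 0.1982]
eef_rot: [-0.047, 0.939, 0.022, 0.339]
ft_force: [23.4, -2.7, 2.8]
width: 0.0219
```

Motion has stopped with force building up, right where the model puts the closed stop. I'll release and back out along the radius.

Emit:
apply_moves(
  deltas=[
    {"translation": [0, 0, 0], "turn": [0, 0, 0], "hand": 0.05},
    {"translation": [0, 0, 0], "turn": [0, 0, 0], "hand": 0.05},
    {"translation": [0, 0, 0], "turn": [0, 0, 0], "hand": 0.05},
    {"translation": [0, 0, 0], "turn": [0, 0, 0], "hand": 0.05},
  ],
)

```text
time: 14.3
ee_pos: [0.4695, 0.1835, 0.1998]
eef_rot: [-0.046, 0.939, 0.023, 0.34]
ft_force: [0.6, 0.7, -0.6]
width: 0.0448
```

Emit:
apply_moves(
  deltas=[
    {"translation": [-0.013, -0.001, 0.016], "turn": [0, 0, 0], "hand": 0.05},
    {"translation": [-0.02, -0.002, 0.025], "turn": [0, 0, 0], "hand": 0.05},
    {"translation": [-0.02, -0.002, 0.03], "turn": [0, 0, 0], "hand": 0.05},
    {"translation": [-0.01, 0, 0.04], "turn": [0, 0, 0], "hand": 0.05},
    {"translation": [0, 0, 0.03], "turn": [0, 0.1, 0], "hand": 0.05},
  ],
)

```text
time: 14.8
ee_pos: [0.4191, 0.1864, 0.3172]
eef_rot: [-0.049, 0.956, 0.023, 0.287]
ft_force: [0.8, -1.0, 0.1]
width: 0.0499
```

```bash
python3 - <<'E'
from h import *
s=readout.read_state();print(s['time'],s['ee_pos'],s['ft_force'])
S=snap('side','s6');T=snap('top','t6')
o=np.array([.591,.198,0]);y=.09
R=np.array([[np.cos(y),-np.sin(y),0],[np.sin(y),np.cos(y),0],[0,0,1]])
out=[]
for n,I,(x0,y0,w,k) in(('side',S,(380,160,180,2.2)),('top',T,(45,130,200,2))):
    J=cv2.resize(I[y0:y0+w,x0:x0+w,::-1],(400,400),interpolation=cv2.INTER_CUBIC);k=400/w
    for th,c in((0,(0,255,0)),(.15,(255,255,0))):
        a=np.radians(42)+th
        for yy in(-.12,.12):
            u=(proj(n,o+R@np.array([-.159*np.cos(a),yy,.06+.159*np.sin(a)]))-[x0,y0]+.5)*k;cv2.circle(J,tuple(int(v) for v in u),2,c,-1)
    out.append(J)
cv2.imwrite('pics/z7.png',np.hstack(out))
E
```

```text
14.8 [0.41912129 0.18641013 0.31717455] [ 0.84100585 -0.99447431  0.05894124]
```

View pics/z7.png

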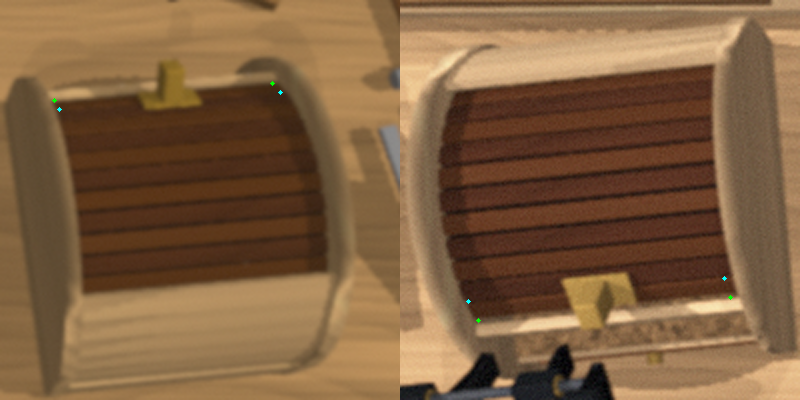

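The slats' leading edge lies on the green joint = 0 marks, (478,320) and (730,297) in the top crop, and meets the front wall. The gripper is clear, so I'll hand in.

```bash
python3 -c "
from h import *
print(order.close_job())"
```

```text
the job is handed in; nothing more can be done
None
```

The yellow pack is standing upright on the store's floor, and the tambour is rolled fully shut by its brass pull. I handed the job in at about 15 s of the 51 s allowed.

**Pack:** I set it down until the floor pushed back at about 29 N. That was at tool height 0.116 m, against 0.117 m expected. I then eased off and released it. The pictures after release showed it upright on the cork with the door still open.

**Door:** I led the pull along its arc until it stopped at the closed end, with about 24 N at the stop. The last pictures put the slats' edge on the marks for a shut door, meeting the front wall, and showed the gripper well clear.

**Disagreements and gaps:**
- The two cameras disagreed by about 15 mm sideways on the outer end of the pull. I used their mean, which matched the store model and gripped cleanly.
- The pack could not be seen once the door was shut.
- I did not measure the red pack again at the end. The gripper stayed clear of it and showed no contact near it.

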